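# Load the shaker and lay its retaining bar

## Task

Collect the two sealed jars from the capper's catch tray and stand them side by side in the low tray on the shaker, then lay the retaining bar across the shaker's two forked posts so that it lies flat in both forks over the lids. Set the jars and the bar down rather than dropping them, and leave the open jar and the rod where they are.

Things in the scene. Friction and masses are not known exactly. Their poses are not given: they have to be found in the camera images.
- shaker: White bench shaker, 200 (x) x 210 (y) mm, fixed; origin at the centre of its underside, on the bench; yaw within 0.25 rad, so its y runs roughly left-right. On its top, 75 mm high, are a low open tray and at the tray's two ends (y = +77 and -77 mm) two upright steel posts, each 54 mm (x) by 14 mm (y), with forked tops; highest point 164 mm.
- tray_floor (a point): Centre of the shaker tray's floor, 75 mm above the bench, axes as shaker. The tray is 72 mm (x) x 140 mm (y, between the posts' inner faces) inside; walls 25 mm high. The jars stand on this floor side by side along y, about 33 mm either side of this point.
- bar_seat (a point): Point midway between the two forks, 150 mm above the bench, the height of their flat seats; axes as shaker. On each seat two prongs 14 mm high leave a gap of 30 mm along x, for the 24 mm wide bar running along y. The origin of a properly laid bar is here, its y along this y (either way round).
- capper: White jar-capping machine on the left (box 260 x 170 mm, 220 mm high), with a flat steel catch tray before its dark outfeed mouth; fixed. Origin at the centre of the underside of the catch tray; the tray is 230 (x) x 190 (y) mm, floor top at 6 mm, lip 16 mm high; the machine's face rises 95 mm from the origin on the +y side.
- jar_a: Sealed round jar, white body with a grey screw lid, 50 mm diameter all the way up, 72 mm high, 110 to 220 g; starts upright in the catch tray. Origin at the centre of its underside, z up its axis.
- jar_b: The second sealed jar, identical to jar_a, beside it in the catch tray, at least 35 mm clear gap between the two. Origin at the centre of its underside.
- bar: Retaining bar: flat steel bar 200 mm long (its y axis), 24 mm wide (x), 12 mm thick, with a black upright grip fin at the middle of its top: 60 mm long (y), 16 mm thick (x), rising from 12 to 42 mm above the underside. About 300 g. Lies flat on the bench to the right of the shaker, fin up. Origin at the centre of its underside. Take it by the fin.
- open_jar: Bystander: empty white jar without a lid, 50 mm diameter, 52 mm high, on the bench between capper and balance. Origin at its underside.
- rod: Bystander: thin round steel rod 180 mm long with a black clamp block, lying on the bench on the right, near the bar. Origin below its middle.

How it is judged:
By the outcome, as a careful person would: the job done as asked, in the order asked, and still so for the second after the job is handed in, with the robot touching nothing.
It also fails if it takes over 72 s, if anything falls off the work surface, if the arm or the gripper's body presses on something with over 40 N, if the wrist force passes 120 N, or if a joint passes its speed limit or range.

## Robot

A 7-joint arm with a two-finger parallel gripper is mounted at the origin on the work surface. World frame = base frame: x ahead of the robot, y to its left, z up, the work surface at z = 0. Lengths are in m, angles in rad, forces in N, time in s.
With the tool pointing down it reaches from about 0.425 to 0.875 m from the base axis. Payload 4.7 kg.
Tool frame: the origin (TCP) lies between the finger pads; the fingertips stand 19 mm ahead of it and the grasp point (between the pads) is the TCP (ctrl.tip_extent is the distance from the TCP to the fingertips, in m); z points along the fingers, y is the line along which they close (so a half turn about z gives the same grasp; the last joint's range is limited). The gripper opens to 87 mm and grips with 3 to 60 N. Pads are 19 mm wide; open, the fingers measure 117 mm over their backs; the gripper's body (75 mm by 190 mm) begins 51 mm behind the grasp point.
Start: joints at [-1.133, 0.321, -0.07, 1.45, 0.023, 1.371, -0.057], TCP at [0.267, 0.593, 0.242] pointing down, gripper open.
Joint ranges: [-2.86, 2.86], [-0.3, 2.09], [-1.38, 1.24], [0.06, 2.45], [-1.56, 4.7], [0.09, 2.05], [-2.69, 2.69]. Speed limits (rad/s): [2.57, 2.57, 3.14, 3.14, 3.14, 3.14, 3.14].

## Interface

Orientations are given as a rotation vector (axis times angle).
In Python, from bench import ctrl gives the robot as it stands.
- The arm moves only by the shell command python3 -m crank 'ROWS' [OPENING] [FORCE]. ROWS is JSON, a list of rows, each an object of numbers: "tx", "ty", "tz": the shift along the tool's x, y, z in mm; "turn": the turn about the tool's z in units of 5 degrees (1.0 is 5 degrees). In form: [{"tx": .., "ty": .., "tz": .., "turn": ..}, ...]. A call has 1 to 5 rows; each row is the pose to reach, as a shift and turn from the pose commanded when the call began, along the tool's axes at that moment; what a row does not reach only later rows make up. A row lasts 1/8 s, in which the tool goes at most 62.5 mm and 10.7 degrees, less where a joint would pass 70% of its speed; a pose out of reach is approached as far as the arm can. A call with a gripper value outside its range is refused whole. OPENING is the finger opening in mm, from 0 to 87, set as the call begins (- or left out, the last holds). The fingers move at their own pace and stop on an object; FORCE is the grip in N (left out, the last holds). Time passes only in rows, so rows that repeat a pose let the fingers close. It gives the time, the measured TCP pose, the force, the opening and the grip force at its end, in the units of the state.
- ctrl.get_state(): the state, without advancing time (a new reading comes with each control period).
- ctrl.get_image(name): name is "scene" or "side" or "wrist"; returns (picture, depth): 480x640x3 uint8, red, green, blue; 480x640 float32, m along the optical axis (not along the pixel's ray), 0 where there is no reading.
- ctrl.camera_model(name): a dict with "intrinsics" (3x3 intrinsics, pixels), "origin" and "orientation" of the camera in the world. Camera axes: x right, y down, z forward; pixel columns grow to the right and rows downward; lengths in m; the calibration is good to about 2 mm. A picture is of the moment at which its call begins: read the wrist's pose just before it. camera_model takes no time and is no camera call; for the wrist camera it gives the pose at the moment of the call.
- ctrl.close_job(): hands the job in; it is judged then, once.
Trained networks look in the newest picture that a camera, given by its name, has taken for a name from the list of things; names that differ only in an ending like _2 or _b are one class to them, and where a whole thing is asked for, a point or a joint stands for the part that bears it (a point fixed in the world has none). Each returns a list of dicts, best first, with "confidence" (0 to 1); they miss things now and then, are a little off and sometimes report something else, mostly with a low value. They report only what shows in the picture. A call takes as long as a camera call.
- ctrl.recognise(camera, query): "xyz" ([x, y, z] in m, in world coordinates, good to about 4 mm: the middle of the surface that is visible of it).
- ctrl.mark_of(camera, query): "xyz" ([x, y, z] in m, in world coordinates, good to about 4 mm: a listed point, or the origin of a listed thing).
The state is a dict: "time": time; "joint_positions": joint angles; "qd": joint speeds; "joint_torque": joint torques, N m; "position": TCP position; "tool_rot": TCP orientation; "ft_force": force on the tool from outside, world axes, zero at the start; "torque": the same for the moment, N m; "grip_width": opening from 0.0 (shut) to 1.0 (fully open); "grip_force": force on a finger pad.
Only numpy, scipy, OpenCV 4.12 (cv2) and the standard library are available. Lean on these libraries where they do the work, as an engineer would, in place of code of your own. Each camera call takes 0.05 s, during which the arm holds its last target. There are 200 camera calls.

## Working session

There is one attempt and no reset: what is moved stays moved. The work goes in short steps, Python scripts to look and compute and a shell command to move; the robot and the scene stay as the last step left them, time stands still between calls to the robot, and variables do not carry over. Pictures are saved under pics/ and viewed, at most 10 in all, crops included, and the job is handed in when it is done.

```bash
ls; mkdir -p pics
cat > h.py <<'E'
import numpy as np, cv2, sys
from bench import ctrl
from scipy.spatial.transform import Rotation as R
def snap(cam,fn):
    m=ctrl.camera_model(cam); im,d=ctrl.get_image(cam)
    cv2.imwrite('pics/'+fn,im[:,:,::-1]); return im,d,m
def rot(o):
    o=np.array(o); return o if o.shape==(3,3) else (R.from_quat(o) if o.size==4 else R.from_rotvec(o)).as_matrix()
def cloud(d,m):
    K=np.array(m['intrinsics']); v,u=np.mgrid[:480,:640]
    p=np.stack([(u-K[0,2])/K[0,0]*d,(v-K[1,2])/K[1,1]*d,d],-1)
    w=p@rot(m['orientation']).T+np.array(m['origin']); w[d==0]=np.nan; return w
def delta(x,y,z,dirdeg=None):
    """tool-axes shift mm, to target TCP; dirdeg: wanted world heading of tool y (mod 180)"""
    s=ctrl.get_state(); M=R.from_rotvec(s['tool_rot']).as_matrix()
    t=M.T@(np.array([x,y,z])-s['position'])*1000
    ty=np.degrees(np.arctan2(M[1,1],M[0,1])); out='t=%s heading_y=%.1f'%(t.round(1),ty)
    if dirdeg is not None:
        dd=(dirdeg-ty+90)%180-90; out+=' turn=%.2f units (alt %.2f)'%(-dd/5,(-dd+180*np.sign(dd))/5)
    print(out,'q7=%.2f'%s['joint_positions'][6],'t=%.2f'%s['time'])
E
python3 - <<'E'
from h import *
s=ctrl.get_state(); print(s)
for c in('scene','side'):
    im,d,m=snap(c,c+'0.png'); print(c,m['origin'],m['orientation'])
    np.savez('/tmp/'+c+'.npz',w=cloud(d,m),im=im)
    for q in('jar_a','bar','shaker','tray_floor','bar_seat','open_jar','rod','capper'):
        print(q,[(round(r['confidence'],2),np.round(r['xyz'],3).tolist()) for r in ctrl.mark_of(c,q)][:4])
E
```

```text
pics
{'time': 0.0, 'joint_positions': array([-1.1328696 ,  0.32181835, -0.07005089,  1.45170852,  0.02259904,
        1.37076941, -0.05688851]), 'qd': array([-0.00066543, -0.00196974, -0.00014811,  0.00058662,  0.00030732,
       -0.00152706,  0.00016168]), 'joint_torque': array([ 6.48045370e-04, -4.91283488e+01, -4.03469000e-01, -3.12522089e+01,
       -6.38068607e-02,  4.41410369e-02,  2.08013134e-04]), 'position': array([0.26716093, 0.59198372, 0.24044739]), 'tool_rot': array([-6.60695059e-01, -3.07102823e+00,  2.97525878e-03]), 'ft_force': array([-0.11714284,  1.08218028,  0.43268679]), 'torque': array([-0.04270144,  0.01243457, -0.01980564]), 'grip_force': 0.0, 'grip_width': 0.9961864235344274}
scene [1.56655941e+00 1.12302141e-04 1.08660666e+00] [-1.73672525 -1.76086941  0.73134557]
jar_a [(0.82, [0.478, 0.314, 0.005]), (0.66, [0.573, 0.304, 0.007])]
bar [(0.68, [0.472, -0.32, -0.001])]
shaker [(0.78, [0.553, -0.035, -0.002])]
tray_floor [(0.96, [0.559, -0.037, 0.075])]
bar_seat [(0.88, [0.554, -0.037, 0.147])]
open_jar [(0.68, [0.716, 0.252, -0.0])]
rod [(0.72, [0.597, -0.343, -0.002])]
capper [(0.93, [0.526, 0.331, -0.005])]
side [ 0.4304188  -0.72949681  0.88627574] [-2.35498113  0.20211306 -0.08901637]
jar_a [(0.84, [0.574, 0.306, 0.003]), (0.65, [0.473, 0.309, 0.002])]
bar [(0.6, [0.47, -0.324, 0.003])]
shaker [(0.64, [0.556, -0.038, 0.001]), (0.24, [0.554, -0.036, 0.151])]
tray_floor [(0.92, [0.558, -0.034, 0.075])]
bar_seat [(0.75, [0.575, 0.306, 0.0]), (0.74, [0.555, -0.035, 0.152])]
open_jar [(0.75, [0.722, 0.246, 0.002])]
rod [(0.62, [0.599, -0.34, -0.001])]
capper [(0.83, [0.527, 0.321, -0.005])]
```

View pics/scene0.png

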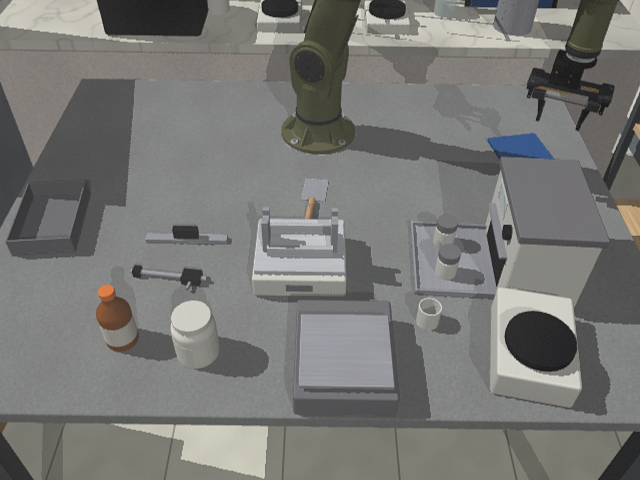

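Run:
```python
from h import *
for c in('scene','side'):
    w=np.load('/tmp/'+c+'.npz')['w'].reshape(-1,3); w=w[~np.isnan(w[:,0])]
    def sel(cx,cy,r,z0,z1): return w[(np.hypot(w[:,0]-cx,w[:,1]-cy)<r)&(w[:,2]>z0)&(w[:,2]<z1)]
    def rect(n,p):
        if len(p)<8: print(c,n,'few',len(p)); return
        (a,b),s,ang=cv2.minAreaRect((p[:,:2]*1000).astype(np.float32)); print(c,n,len(p),'c',round(a,1),round(b,1),'size',np.round(s,1),'ang',round(ang,1),'zmed',np.median(p[:,2]).round(4), 'mean',p[:,:2].mean(0).round(4))
    for n,x,y in(('jar1',.476,.312),('jar2',.574,.305)): rect(n,sel(x,y,.04,.066,.09))
    rect('fin',sel(.471,-.322,.05,.037,.05)); rect('barflat',sel(.471,-.322,.12,.008,.017))
    rect('prongs',sel(.555,-.036,.13,.157,.172)); rect('seats',sel(.555,-.036,.13,.145,.154)); rect('shtop',sel(.555,-.036,.16,.066,.08))
    for sg in(1,-1):
        q=sel(.555,-.036,.13,.157,.172); q=q[(q[:,1]+.036)*sg>0]; rect('prong%d'%sg,q)
        q=sel(.555,-.036,.13,.145,.154); q=q[(q[:,1]+.036)*sg>0]; rect('seat%d'%sg,q)
    q=sel(.53,.32,.2,.012,.02); rect('lip',q)
    q=sel(.53,.45,.2,.21,.23); rect('captop',q)
```

```text
scene jar1 291 c 475.9 313.1 size [48.1 52.1] ang 81.3 zmed 0.0764 mean [0.4796 0.3125]
scene jar2 340 c 577.6 304.4 size [52.8 50.4] ang 22.1 zmed 0.0762 mean [0.5806 0.304 ]
scene fin 145 c 475.4 -320.8 size [23.4 60.9] ang 4.3 zmed 0.0406 mean [ 0.476  -0.3204]
scene barflat 464 c 479.4 -323.1 size [176.3 140.6] ang 54.3 zmed 0.0113 mean [ 0.4782 -0.3218]
scene prongs 149 c 557.6 -38.0 size [166.7  63.3] ang 89.4 zmed 0.1626 mean [ 0.5602 -0.0378]
scene seats 119 c 558.3 -37.8 size [ 56.3 167.4] ang 0.1 zmed 0.1499 mean [ 0.56   -0.0475]
scene shtop 3405 c 565.5 -37.0 size [200.8 192.6] ang 89.6 zmed 0.074 mean [ 0.577  -0.0358]
scene prong1 74 c 558.4 39.7 size [11.4 63.3] ang 89.4 zmed 0.1627 mean [0.5595 0.0394]
scene seat1 51 c 562.3 40.0 size [11.3 48.1] ang 89.3 zmed 0.1495 mean [0.5613 0.0402]
scene prong-1 75 c 558.1 -114.6 size [60.7 14.1] ang 0.6 zmed 0.1626 mean [ 0.5608 -0.1139]
scene seat-1 68 c 558.4 -114.2 size [14.8 56.3] ang 89.7 zmed 0.1504 mean [ 0.5591 -0.1133]
scene lip 569 c 560.4 326.8 size [191.6 303. ] ang 87.1 zmed 0.015 mean [0.5643 0.3119]
scene captop 
[... 547 characters left out ...]
554.5 -37.3 size [ 53.7 172.9] ang 0.1 zmed 0.1498 mean [ 0.555  -0.0478]
side shtop 6043 c 587.0 -38.0 size [256.  210.5] ang 0.8 zmed 0.0753 mean [ 0.5517 -0.0478]
side prong1 110 c 554.3 39.5 size [54.2 18.9] ang 3.0 zmed 0.1638 mean [0.5551 0.038 ]
side seat1 166 c 554.3 39.8 size [53.6 19.3] ang 1.9 zmed 0.1496 mean [0.5542 0.0371]
side prong-1 140 c 555.0 -114.7 size [54.5 15.8] ang 0.4 zmed 0.1637 mean [ 0.5549 -0.1157]
side seat-1 204 c 554.8 -114.4 size [17.6 53.7] ang 88.6 zmed 0.15 mean [ 0.5557 -0.1168]
side lip 905 c 560.7 327.8 size [202.1 329.1] ang 86.6 zmed 0.0159 mean [0.5429 0.3241]
side captop 4773 c 537.1 505.5 size [189.4 270.1] ang 86.4 zmed 0.2181 mean [0.5348 0.4954]
```

Scene view: the two jars stand in the catch tray at pixels (446,230) and (448,262). The shaker with its forks is at (300,250), and the bar with its black fin is at (187,235) with the rod below it. The open jar is at (428,314). The network marks and depth clouds agree: jars at (0.4735, 0.3125) and (0.575, 0.304), shaker at (0.555, -0.037) with yaw ≈ 0, and bar at (0.472, -0.322) with yaw ≈ 0.

Run:
```python
from h import *
delta(.4735,.3125,.30,0)
M=R.from_rotvec(ctrl.get_state()['tool_rot']).as_matrix(); print(M.round(3))
```

```text
t=[-303.1 -170.5  -58.4] heading_y=65.7 turn=13.14 units (alt -22.86) q7=-0.06 t=0.90
[[-0.912  0.411  0.   ]
 [ 0.411  0.912  0.   ]
 [-0.     0.    -1.   ]]
```

```bash
python3 -m crank '[{"tz":-55},{"tz":-60},{"tx":-60,"tz":-60,"turn":2},{"tx":-120,"ty":-30,"tz":-60,"turn":4},{"tx":-180,"ty":-60,"tz":-60,"turn":6}]' 87 20; python3 -c "
from h import *
delta(.4735,.3125,.30,0)"
```

```text
t=[-303.1 -170.5  -58.4] heading_y=65.7 turn=13.14 units (alt -22.86) q7=-0.06 t=0.90$[0]: bad value
```

```bash
python3 -m crank '[{"tx":0,"ty":0,"tz":-55,"turn":0},{"tx":0,"ty":0,"tz":-60,"turn":0},{"tx":-60,"ty":0,"tz":-60,"turn":2},{"tx":-120,"ty":-30,"tz":-60,"turn":4},{"tx":-180,"ty":-60,"tz":-60,"turn":6}]' 87 20; python3 -c "
from h import *
delta(.4735,.3125,.30,0)"
```

```text
time: 1.52
position: [0.4021, 0.4694, 0.301]
tool_rot: [1.441, 2.792, -0.0]
ft_force: [0.5, 1.1, -0.1]
grip_width: 1.0
grip_force: 0.0
t=[-169.2  -32.7    1. ] heading_y=35.4 turn=7.08 units (alt -28.92) q7=-0.27 t=1.52
```

```bash
python3 -m crank '[{"tx":-50,"ty":-10,"tz":0,"turn":2},{"tx":-105,"ty":-22,"tz":0,"turn":4},{"tx":-165,"ty":-30,"tz":0,"turn":6},{"tx":-165,"ty":-30,"tz":0,"turn":7},{"tx":-165,"ty":-30,"tz":0,"turn":7}]'
python3 - <<'E'
from h import *
delta(.4735,.3125,.30,0)
im,d,m=snap('wrist','w1.png'); w=cloud(d,m).reshape(-1,3); w=w[~np.isnan(w[:,0])]
w=w[(w[:,2]>.068)&(w[:,2]<.09)]
for x,y in((.4735,.3125),(.575,.304)):
    p=w[np.hypot(w[:,0]-x,w[:,1]-y)<.045]
    if len(p)>20: print(len(p),cv2.minEnclosingCircle((p[:,:2]*1000).astype(np.float32)),p.mean(0).round(4))
E
```

```text
time: 2.15
position: [0.473, 0.319, 0.3014]
tool_rot: [-2.207, -2.235, -0.0]
ft_force: [0.3, 0.7, -1.4]
grip_width: 1.0
grip_force: 0.0
t=[-6.5  0.5  1.4] heading_y=0.7 turn=0.14 units (alt -35.86) q7=-0.60 t=2.15
2369 ((472.031005859375, 312.4982604980469), 25.0665340423584) [0.472  0.3136 0.0777]
2388 ((573.37890625, 303.9481201171875), 25.150362014770508) [0.5724 0.3052 0.0775]
```

```bash
python3 -m crank '[{"tx":-6.5,"ty":-1,"tz":60,"turn":0},{"tx":-6.5,"ty":-1,"tz":120,"turn":0},{"tx":-6.5,"ty":-1,"tz":170,"turn":0},{"tx":-6.5,"ty":-1,"tz":185,"turn":0},{"tx":-6.5,"ty":-1,"tz":185,"turn":0}]'; python3 -c "
from h import *
delta(.472,.3125,.06,0)"
```

```text
time: 2.82
position: [0.4716, 0.3136, 0.1165]
tool_rot: [-2.205, -2.237, 0.001]
ft_force: [-0.3, 0.4, 0.1]
grip_width: 1.0
grip_force: 0.0
t=[-1.1  0.4 56.5] heading_y=0.8 turn=0.17 units (alt -35.83) q7=-0.57 t=2.83
```

```bash
python3 -m crank '[{"tx":-1,"ty":0.5,"tz":20,"turn":0},{"tx":-1,"ty":0.5,"tz":40,"turn":0},{"tx":-1,"ty":0.5,"tz":56,"turn":0},{"tx":-1,"ty":0.5,"tz":56,"turn":0},{"tx":-1,"ty":0.5,"tz":56,"turn":0}]';python3 -m crank '[{"tx":0,"ty":0,"tz":0,"turn":0},{"tx":0,"ty":0,"tz":0,"turn":0},{"tx":0,"ty":0,"tz":0,"turn":0},{"tx":0,"ty":0,"tz":0,"turn":0},{"tx":0,"ty":0,"tz":0,"turn":0}]' 40 20
```

```text
time: 3.45
position: [0.4733, 0.3125, 0.0618]
tool_rot: [2.207, 2.235, 0.003]
ft_force: [0.2, 0.0, 0.4]
grip_width: 1.001
grip_force: 0.0
time: 4.08
position: [0.4726, 0.3119, 0.0606]
tool_rot: [2.207, 2.235, 0.0]
ft_force: [-1.1, -0.2, -0.2]
grip_width: 0.57
grip_force: 20.0
```

```bash
python3 -m crank '[{"tx":0,"ty":0,"tz":-30,"turn":0},{"tx":0,"ty":0,"tz":-85,"turn":0},{"tx":0,"ty":0,"tz":-140,"turn":0},{"tx":0,"ty":0,"tz":-195,"turn":0},{"tx":0,"ty":0,"tz":-200,"turn":0}]';python3 -m crank '[{"tx":-30,"ty":7,"tz":0,"turn":0},{"tx":-80,"ty":17,"tz":0,"turn":0},{"tx":-130,"ty":28,"tz":0,"turn":0},{"tx":-180,"ty":39,"tz":0,"turn":0},{"tx":-230,"ty":50,"tz":0,"turn":0}]' ;python3 -c "
from h import *
delta(.5547,-.07,.1296,0)"
```

```text
time: 4.7
position: [0.4744, 0.3131, 0.2653]
tool_rot: [2.207, 2.235, 0.013]
ft_force: [0.9, 0.9, -2.2]
grip_width: 0.565
grip_force: 20.0
time: 5.32
position: [0.5247, 0.0808, 0.2588]
tool_rot: [-2.206, -2.235, 0.004]
ft_force: [1.1, 0.1, -1.0]
grip_width: 0.566
grip_force: 20.0
t=[-151.1   28.4  129.2] heading_y=0.7 turn=0.15 units (alt -35.85) q7=-0.17 t=5.33
```

```bash
python3 -m crank '[{"tx":-50,"ty":10,"tz":0,"turn":0},{"tx":-100,"ty":20,"tz":0,"turn":0},{"tx":-140,"ty":28,"tz":0,"turn":0},{"tx":-150,"ty":29,"tz":0,"turn":0},{"tx":-150,"ty":29,"tz":0,"turn":0}]' ;python3 - <<'E'
from h import *
delta(.5547,-.07,.1296,0)
im,d,m=snap('wrist','w2.png'); w=cloud(d,m).reshape(-1,3); w=w[~np.isnan(w[:,0])]
for a,b in((.157,.172),(.146,.154),(.095,.104)):
  q=w[(w[:,2]>a)&(w[:,2]<b)&(abs(w[:,0]-.555)<.06)]
  for s in(1,-1):
    p=q[(q[:,1]+.037)*s>0]
    if len(p)>20: print(a,s,len(p),[np.round(v,1) for v in cv2.minAreaRect((p[:,:2]*1000).astype(np.float32))],p.min(0).round(4),p.max(0).round(4))
E
```

```text
time: 5.95
position: [0.5556, -0.0671, 0.2593]
tool_rot: [-2.207, -2.233, 0.002]
ft_force: [-0.6, -0.6, -2.5]
grip_width: 0.566
grip_force: 20.0
t=[ -2.9  -0.6 129.7] heading_y=0.7 turn=0.13 units (alt -35.87) q7=0.15 t=5.95
0.157 1 1367 [array([555.4,  38.5]), array([53.9, 14.3]), np.float64(0.1)] [0.5284 0.0313 0.157 ] [0.5823 0.0457 0.1664]
0.146 1 1548 [array([555.6,  38.5]), array([53.6, 14.3]), np.float64(0.2)] [0.5288 0.0313 0.1463] [0.5824 0.0457 0.1535]
0.095 1 1599 [array([555.3,  -0.7]), array([80.2, 71.8]), np.float64(0.1)] [ 0.5152 -0.0367  0.095 ] [0.5954 0.0352 0.1039]
0.095 -1 987 [array([555.4, -70.7]), array([80.3, 67.3]), np.float64(0.0)] [ 0.5153 -0.1043  0.0951] [ 0.5956 -0.037   0.1022]
```

View pics/w2.png

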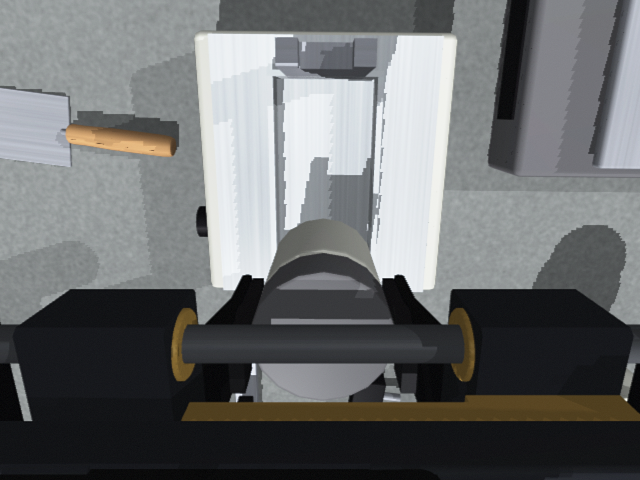

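Wrist view: the jar is held upright between the fingers at about (325,320). The +y fork is at (325,50) and the empty tray is in between. The shaker centre refines to (0.5553, -0.038).

```bash
python3 -m crank '[{"tx":-3,"ty":0,"tz":30,"turn":0},{"tx":-3,"ty":0,"tz":70,"turn":0},{"tx":-3,"ty":0,"tz":100,"turn":0},{"tx":-3,"ty":0,"tz":115,"turn":0},{"tx":-3,"ty":0,"tz":115,"turn":0}]';python3 -c "
from h import *
delta(.5554,-.071,.1296,0)"
```

```text
time: 6.62
position: [0.5558, -0.0687, 0.1448]
tool_rot: [-2.204, -2.236, 0.002]
ft_force: [0.5, 0.1, -2.1]
grip_width: 0.566
grip_force: 20.0
t=[-2.3 -0.4 15.2] heading_y=0.8 turn=0.16 units (alt -35.84) q7=0.20 t=6.62
```

```bash
python3 -m crank '[{"tx":-2,"ty":0,"tz":5,"turn":0},{"tx":-2,"ty":0,"tz":9,"turn":0},{"tx":-2,"ty":0,"tz":12,"turn":0},{"tx":-2,"ty":0,"tz":14,"turn":0},{"tx":-2,"ty":0,"tz":15,"turn":0}]'; python3 -m crank '[{"tx":0,"ty":0,"tz":0.5,"turn":0},{"tx":0,"ty":0,"tz":1,"turn":0},{"tx":0,"ty":0,"tz":1,"turn":0}]'
```

```text
time: 7.25
position: [0.5563, -0.072, 0.1305]
tool_rot: [-2.207, -2.235, -0.0]
ft_force: [-0.2, 0.3, -2.3]
grip_width: 0.567
grip_force: 20.0
time: 7.62
position: [0.5564, -0.0721, 0.1296]
tool_rot: [2.207, 2.235, 0.0]
ft_force: [-0.5, 0.7, -2.2]
grip_width: 0.564
grip_force: 20.0
```

```bash
python3 -m crank '[{"tx":0,"ty":0,"tz":0.5,"turn":0},{"tx":0,"ty":0,"tz":1,"turn":0},{"tx":0,"ty":0,"tz":1,"turn":0}]'
```

```text
time: 8.0
position: [0.5564, -0.0721, 0.1296]
tool_rot: [-2.207, -2.235, -0.001]
ft_force: [-2.5, 0.8, 4.9]
grip_width: 0.566
grip_force: 20.0
```

Contact is made: the vertical force went from -2.2 to +4.9 N. I'll open, rise, and return to jar_b.

```bash
python3 -m crank '[{"tx":0,"ty":0,"tz":0,"turn":0},{"tx":0,"ty":0,"tz":0,"turn":0},{"tx":0,"ty":0,"tz":0,"turn":0},{"tx":0,"ty":0,"tz":0,"turn":0},{"tx":0,"ty":0,"tz":-10,"turn":0}]' 80 
python3 -m crank '[{"tx":0,"ty":0,"tz":-40,"turn":0},{"tx":0,"ty":0,"tz":-90,"turn":0},{"tx":0,"ty":0,"tz":-120,"turn":0},{"tx":50,"ty":0,"tz":-120,"turn":0},{"tx":105,"ty":0,"tz":-120,"turn":0}]' 87
python3 -c "
from h import *
delta(.5735,.304,.26,0)"
```

```text
time: 8.62
position: [0.5557, -0.072, 0.1381]
tool_rot: [-2.207, -2.234, 0.002]
ft_force: [0.4, 1.0, 0.6]
grip_width: 0.909
grip_force: 0.0
time: 9.25
position: [0.5555, 0.033, 0.2602]
tool_rot: [2.21, 2.231, 0.004]
ft_force: [0.6, 1.0, -0.1]
grip_width: 0.999
grip_force: 0.0
t=[270.8  20.5   0.5] heading_y=0.5 turn=0.11 units (alt -35.89) q7=-0.05 t=9.25
```

```bash
python3 -m crank '[{"tx":60,"ty":5,"tz":0,"turn":0},{"tx":120,"ty":10,"tz":0,"turn":0},{"tx":180,"ty":15,"tz":0,"turn":0},{"tx":235,"ty":18,"tz":0,"turn":0},{"tx":267,"ty":18,"tz":0,"turn":0}]' 
python3 -m crank '[{"tx":0,"ty":0,"tz":0,"turn":0},{"tx":0,"ty":0,"tz":40,"turn":0},{"tx":0,"ty":0,"tz":90,"turn":0},{"tx":0,"ty":0,"tz":130,"turn":0},{"tx":0,"ty":0,"tz":140,"turn":0}]'
python3 - <<'E'
from h import *
delta(.5735,.304,.061,0)
print([ (round(r['confidence'],2),np.round(r['xyz'],3).tolist()) for r in (snap('side','s2.png'),ctrl.mark_of('side','jar_a'))[1]])
E
```

```text
time: 9.88
position: [0.5688, 0.3042, 0.2589]
tool_rot: [-2.203, -2.239, -0.001]
ft_force: [-0.3, -1.1, 0.2]
grip_width: 1.0
grip_force: 0.0
time: 10.5
position: [0.5685, 0.2976, 0.1163]
tool_rot: [-2.209, -2.233, 0.008]
ft_force: [0.1, -0.4, -0.1]
grip_width: 1.0
grip_force: 0.0
t=[ 6.6  5.2 55.2] heading_y=0.6 turn=0.12 units (alt -35.88) q7=-0.42 t=10.50
[(0.83, [0.573, 0.31, -0.001]), (0.58, [0.559, -0.074, 0.069])]
```

```bash
python3 -m crank '[{"tx":6,"ty":5,"tz":10,"turn":0},{"tx":6,"ty":5,"tz":30,"turn":0},{"tx":6,"ty":5,"tz":50,"turn":0},{"tx":6,"ty":5,"tz":55,"turn":0},{"tx":6,"ty":5,"tz":55,"turn":0}]';python3 -m crank '[{"tx":0,"ty":0,"tz":0,"turn":0},{"tx":0,"ty":0,"tz":0,"turn":0},{"tx":0,"ty":0,"tz":0,"turn":0},{"tx":0,"ty":0,"tz":0,"turn":0},{"tx":0,"ty":0,"tz":0,"turn":0}]' 40 20
```

```text
time: 11.22
position: [0.5743, 0.3059, 0.0628]
tool_rot: [-2.208, -2.235, 0.002]
ft_force: [0.5, -0.2, 0.2]
grip_width: 1.003
grip_force: 0.0
time: 11.85
position: [0.5746, 0.3063, 0.0637]
tool_rot: [-2.207, -2.235, -0.0]
ft_force: [-0.8, -0.5, 0.5]
grip_width: 0.565
grip_force: 19.9
```

```bash
python3 -m crank '[{"tx":0,"ty":0,"tz":-30,"turn":0},{"tx":0,"ty":0,"tz":-85,"turn":0},{"tx":0,"ty":0,"tz":-140,"turn":0},{"tx":0,"ty":0,"tz":-195,"turn":0},{"tx":0,"ty":0,"tz":-200,"turn":0}]';python3 -m crank '[{"tx":-40,"ty":-3,"tz":0,"turn":0},{"tx":-100,"ty":-7,"tz":0,"turn":0},{"tx":-160,"ty":-10,"tz":0,"turn":0},{"tx":-220,"ty":-15,"tz":0,"turn":0},{"tx":-270,"ty":-18,"tz":0,"turn":0}]' ;python3 -m crank '[{"tx":-25,"ty":-1,"tz":0,"turn":0},{"tx":-38,"ty":-1,"tz":0,"turn":0},{"tx":-38,"ty":-1,"tz":0,"turn":0}]'
python3 - <<'E'
from h import *
delta(.5554,-.003,.1327,0)
im,d,m=snap('wrist','w3.png'); w=cloud(d,m); w=w.reshape(-1,3)
im,d,m=snap('side','s3.png'); w2=cloud(d,m).reshape(-1,3)
for n,w in(('wrist',w),('side',w2)):
  for zr,cx,cy in(((.144,.150),.5555,-.071),((.2,.235),.5554,0)):
    p=w[(w[:,2]>zr[0])&(w[:,2]<zr[1])&(np.hypot(w[:,0]-cx,w[:,1]-cy)<.035)]
    if len(p)>20: print(n,len(p),cv2.minEnclosingCircle((p[:,:2]*1000).astype(np.float32)),p.min(0).round(3),p.max(0).round(3))
E
```

```text
time: 12.48
position: [0.5767, 0.307, 0.2691]
tool_rot: [2.206, 2.234, 0.014]
ft_force: [0.8, -0.8, -1.6]
grip_width: 0.563
grip_force: 19.9
time: 13.1
position: [0.5589, 0.0331, 0.2623]
tool_rot: [-2.209, -2.233, 0.002]
ft_force: [1.0, -0.0, -0.9]
grip_width: 0.569
grip_force: 19.9
time: 13.48
position: [0.5592, -0.0022, 0.2629]
tool_rot: [-2.208, -2.234, 0.001]
ft_force: [0.2, -0.0, -1.0]
grip_width: 0.564
grip_force: 19.9
t=[ -0.8  -3.7 130.2] heading_y=0.7 turn=0.13 units (alt -35.87) q7=0.02 t=13.47
wrist 1429 ((557.6407470703125, 4.3570966720581055), 23.424468994140625) [0.534 0.002 0.206] [0.581 0.021 0.235]
side 494 ((553.6192626953125, -75.14559936523438), 30.76124382019043) [ 0.53  -0.105  0.144] [ 0.58  -0.045  0.15 ]
side 348 ((557.9241943359375, -4.095088005065918), 24.766515731811523) [ 0.533 -0.029  0.205] [0.582 0.001 0.235]
```

View pics/s3.png

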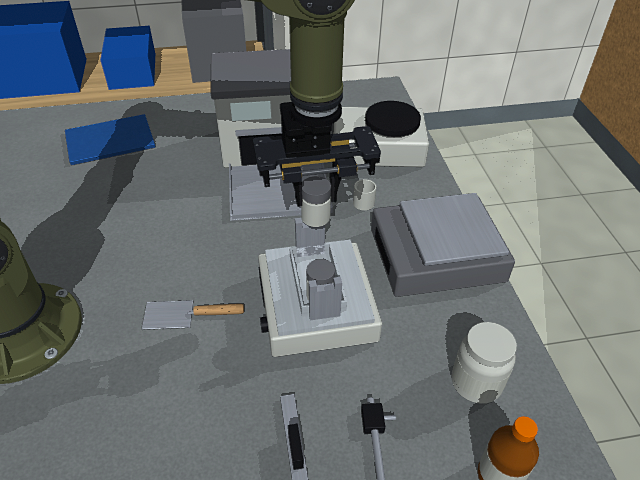

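Side view: jar_a stands upright in the tray behind the near post, with its lid at (321,270). The second jar is held at (316,205). The bar is at (294,440) and the rod at (374,440).

```bash
python3 -m crank '[{"tx":-1,"ty":-3,"tz":30,"turn":0},{"tx":-1,"ty":-3,"tz":70,"turn":0},{"tx":-1,"ty":-3,"tz":100,"turn":0},{"tx":-1,"ty":-3,"tz":115,"turn":0},{"tx":-1,"ty":-3,"tz":115,"turn":0}]';python3 -m crank '[{"tx":0,"ty":0,"tz":4,"turn":0},{"tx":0,"ty":0,"tz":7,"turn":0},{"tx":0,"ty":0,"tz":10,"turn":0},{"tx":0,"ty":0,"tz":12,"turn":0},{"tx":0,"ty":0,"tz":12,"turn":0}]';python3 -c "
from h import *
delta(.5554,-.003,.1327,0)"
```

```text
time: 14.2
position: [0.556, -0.0021, 0.1478]
tool_rot: [-2.205, -2.236, 0.002]
ft_force: [-0.3, 0.1, -1.6]
grip_width: 0.566
grip_force: 19.9
time: 14.82
position: [0.5564, -0.0031, 0.1365]
tool_rot: [-2.207, -2.235, 0.0]
ft_force: [-0.8, 0.2, -0.4]
grip_width: 0.564
grip_force: 19.9
t=[ 0.1 -1.   3.8] heading_y=0.7 turn=0.14 units (alt -35.86) q7=0.07 t=14.82
```

```bash
python3 -m crank '[{"tx":0,"ty":0,"tz":1,"turn":0},{"tx":0,"ty":0,"tz":2,"turn":0},{"tx":0,"ty":0,"tz":2,"turn":0}]'; python3 -m crank '[{"tx":0,"ty":0,"tz":0.5,"turn":0},{"tx":0,"ty":0,"tz":1,"turn":0},{"tx":0,"ty":0,"tz":1,"turn":0}]'
```

```text
time: 15.2
position: [0.5564, -0.003, 0.1345]
tool_rot: [-2.207, -2.235, 0.0]
ft_force: [0.5, -0.4, -1.6]
grip_width: 0.566
grip_force: 19.9
time: 15.58
position: [0.5565, -0.003, 0.1335]
tool_rot: [2.207, 2.235, 0.0]
ft_force: [0.0, 0.1, -1.2]
grip_width: 0.567
grip_force: 19.9
```

```bash
python3 -m crank '[{"tx":0,"ty":0,"tz":0.5,"turn":0},{"tx":0,"ty":0,"tz":0.5,"turn":0}]'
```

```text
time: 15.82
position: [0.5564, -0.0031, 0.133]
tool_rot: [-2.208, -2.235, -0.0]
ft_force: [0.4, 0.0, -0.9]
grip_width: 0.565
grip_force: 19.9
```

```bash
python3 -m crank '[{"tx":0,"ty":0,"tz":0.5,"turn":0},{"tx":0,"ty":0,"tz":0.5,"turn":0}]'; python3 -m crank '[{"tx":0,"ty":0,"tz":0.5,"turn":0},{"tx":0,"ty":0,"tz":0.5,"turn":0}]'
```

```text
time: 16.08
position: [0.5565, -0.003, 0.1327]
tool_rot: [2.207, 2.235, 0.0]
ft_force: [0.2, 0.8, -0.8]
grip_width: 0.564
grip_force: 19.9
time: 16.32
position: [0.5566, -0.003, 0.1327]
tool_rot: [-2.207, -2.235, -0.001]
ft_force: [-2.7, -1.3, 5.5]
grip_width: 0.564
grip_force: 19.9
```

```bash
python3 -m crank '[{"tx":0,"ty":0,"tz":0,"turn":0},{"tx":0,"ty":0,"tz":0,"turn":0},{"tx":0,"ty":0,"tz":0,"turn":0},{"tx":0,"ty":0,"tz":0,"turn":0},{"tx":0,"ty":0,"tz":-10,"turn":0}]' 80 
python3 -m crank '[{"tx":0,"ty":0,"tz":-40,"turn":0},{"tx":0,"ty":0,"tz":-90,"turn":0},{"tx":0,"ty":0,"tz":-120,"turn":0},{"tx":-50,"ty":-10,"tz":-120,"turn":0},{"tx":-105,"ty":-25,"tz":-120,"turn":0}]'
python3 -m crank '[{"tx":-60,"ty":-15,"tz":0,"turn":0},{"tx":-120,"ty":-30,"tz":0,"turn":0},{"tx":-180,"ty":-50,"tz":0,"turn":0},{"tx":-205,"ty":-60,"tz":0,"turn":0},{"tx":-205,"ty":-60,"tz":0,"turn":0}]' 50
python3 - <<'E'
from h import *
delta(.4717,-.3215,.12,0)
im,d,m=snap('wrist','w4.png'); w=cloud(d,m).reshape(-1,3); w=w[~np.isnan(w[:,0])]
for a,b in((.036,.05),(.007,.018)):
    p=w[(w[:,2]>a)&(w[:,2]<b)&(abs(w[:,0]-.4717)<.03)&(abs(w[:,1]+.3215)<.12)]
    if len(p)>20: print(a,len(p),[np.round(v,1) for v in cv2.minAreaRect((p[:,:2]*1000).astype(np.float32))],p.min(0).round(4),p.max(0).round(4))
im,d,m=snap('side','s4.png'); w=cloud(d,m).reshape(-1,3)
p=w[(w[:,2]>.142)&(w[:,2]<.1485)&(abs(w[:,0]-.5554)<.03)]
for s in(1,-1):
    q=p[((p[:,1]+.038)*s>0)&(abs(p[:,1]+.038)<.065)]
    if len(q)>9: print(s,len(q),cv2.minEnclosingCircle((q[:,:2]*1000).astype(np.float32)))
E
```

```text
time: 16.95
position: [0.5558, -0.0031, 0.1417]
tool_rot: [-2.207, -2.235, 0.002]
ft_force: [0.2, -0.6, -0.4]
grip_width: 0.915
grip_force: 0.0
time: 17.58
position: [0.5333, -0.1088, 0.2634]
tool_rot: [2.203, 2.237, 0.003]
ft_force: [0.7, -0.5, -0.5]
grip_width: 0.917
grip_force: 0.0
time: 18.2
position: [0.4736, -0.3172, 0.2629]
tool_rot: [2.213, 2.228, -0.001]
ft_force: [1.0, -0.2, -0.5]
grip_width: 0.585
grip_force: 0.0
t=[ -4.1  -2.1 143. ] heading_y=0.4 turn=0.08 units (alt -35.92) q7=0.65 t=18.20
0.036 1169 [array([ 472.5, -322.7]), array([15.3, 60.2]), np.float64(0.0)] [ 0.4649 -0.3528  0.036 ] [ 0.4801 -0.2926  0.0443]
0.007 3935 [array([ 472.2, -322.6]), array([199.3,  23.8]), np.float64(89.9)] [ 0.4601 -0.4222  0.0089] [ 0.4843 -0.2229  0.0171]
1 34 ((573.787841796875, -4.949934005737305), 16.778364181518555)
-1 149 ((562.3701171875, -72.09668731689453), 23.35928726196289)
```

View pics/s4.png

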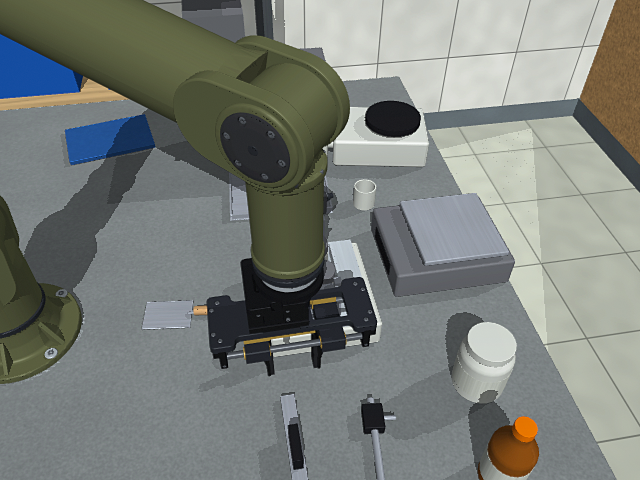

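View pics/w4.png

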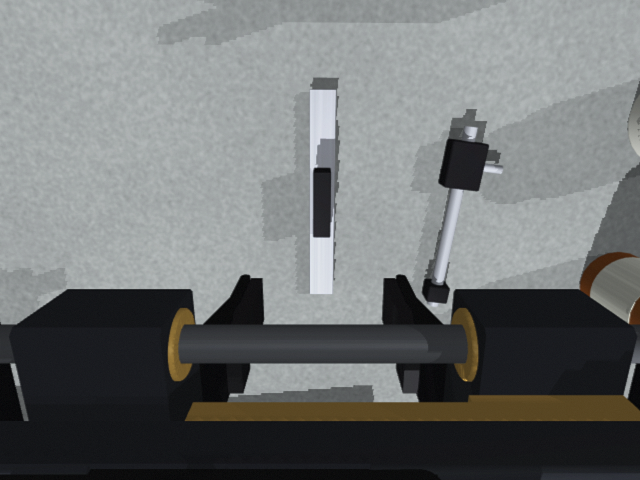

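Side view: the arm hides the shaker, but the bar and rod are unmoved. Wrist view: bar at (322,190) with its fin at (322,203), parallel to the tool, with the rod at (455,220), well clear. The bar measures (0.4723, -0.3226).

```bash
python3 -m crank '[{"tx":-5,"ty":-1.5,"tz":60,"turn":0},{"tx":-5,"ty":-1.5,"tz":120,"turn":0},{"tx":-5,"ty":-1.5,"tz":160,"turn":0},{"tx":-5,"ty":-1.5,"tz":180,"turn":0},{"tx":-5,"ty":-1.5,"tz":180,"turn":0}]';python3 -c "
from h import *
delta(.4723,-.3226,.035,0)"
```

```text
time: 18.92
position: [0.4742, -0.3178, 0.0814]
tool_rot: [-2.204, -2.236, 0.001]
ft_force: [0.7, 0.1, 0.4]
grip_width: 0.571
grip_force: 0.0
t=[-4.8 -1.9 46.4] heading_y=0.8 turn=0.16 units (alt -35.84) q7=0.77 t=18.93
```

```bash
python3 -m crank '[{"tx":-5,"ty":-1.5,"tz":10,"turn":0},{"tx":-5,"ty":-1.5,"tz":25,"turn":0},{"tx":-5,"ty":-1.5,"tz":38,"turn":0},{"tx":-5,"ty":-1.5,"tz":45,"turn":0},{"tx":-5,"ty":-1.5,"tz":45,"turn":0}]';python3 -m crank '[{"tx":0,"ty":0,"tz":0,"turn":0},{"tx":0,"ty":0,"tz":0,"turn":0}]'
```

```text
time: 19.55
position: [0.4721, -0.3239, 0.0363]
tool_rot: [-2.207, -2.234, 0.001]
ft_force: [0.2, 1.3, 0.2]
grip_width: 0.572
grip_force: 0.0
time: 19.8
position: [0.4729, -0.3243, 0.0375]
tool_rot: [2.207, 2.235, 0.001]
ft_force: [-1.2, 0.5, -0.4]
grip_width: 0.576
grip_force: 0.0
```

```bash
python3 -m crank '[{"tx":1,"ty":0,"tz":2,"turn":0.15},{"tx":1,"ty":0,"tz":2,"turn":0.15}]'; python3 -m crank '[{"tx":0,"ty":0,"tz":0,"turn":0},{"tx":0,"ty":0,"tz":0,"turn":0},{"tx":0,"ty":0,"tz":0,"turn":0},{"tx":0,"ty":0,"tz":0,"turn":0},{"tx":0,"ty":0,"tz":0,"turn":0}]' 5 40;python3 -m crank '[{"tx":0,"ty":0,"tz":-3,"turn":0},{"tx":0,"ty":0,"tz":-10,"turn":0},{"tx":0,"ty":0,"tz":-30,"turn":0},{"tx":0,"ty":0,"tz":-80,"turn":0},{"tx":0,"ty":0,"tz":-130,"turn":0}]'
```

```text
time: 20.05
position: [0.4725, -0.3229, 0.035]
tool_rot: [-2.222, -2.221, -0.0]
ft_force: [-0.6, -0.2, -0.4]
grip_width: 0.573
grip_force: 0.0
time: 20.68
position: [0.4726, -0.3232, 0.0351]
tool_rot: [2.222, 2.221, 0.0]
ft_force: [-0.4, 0.1, -0.4]
grip_width: 0.182
grip_force: 40.0
time: 21.3
position: [0.4722, -0.3233, 0.1675]
tool_rot: [2.222, 2.22, 0.0]
ft_force: [0.7, -0.1, -2.9]
grip_width: 0.182
grip_force: 40.0
```

```bash
python3 -m crank '[{"tx":0,"ty":0,"tz":-50,"turn":0},{"tx":0,"ty":0,"tz":-80,"turn":0},{"tx":50,"ty":15,"tz":-80,"turn":0},{"tx":100,"ty":35,"tz":-80,"turn":0},{"tx":150,"ty":50,"tz":-80,"turn":0}]';python3 -m crank '[{"tx":50,"ty":14,"tz":0,"turn":0},{"tx":100,"ty":26,"tz":0,"turn":0},{"tx":125,"ty":32,"tz":0,"turn":0},{"tx":133,"ty":33,"tz":0,"turn":0},{"tx":133,"ty":33,"tz":0,"turn":0}]'
python3 - <<'E'
from h import *
delta(.5555,-.0385,.22,0)
im,d,m=snap('wrist','w5.png'); w=cloud(d,m).reshape(-1,3); w=w[~np.isnan(w[:,0])]
def r(n,p):
    if len(p)>20: print(n,len(p),[np.round(v,1) for v in cv2.minAreaRect((p[:,:2]*1000).astype(np.float32))],p.min(0).round(4),p.max(0).round(4))
r('bar+',w[(w[:,2]>.2)&(w[:,2]<.235)&(w[:,1]>.0)&(w[:,1]<.09)&(abs(w[:,0]-.555)<.03)])
im,d,m=snap('side','s5.png'); w=cloud(d,m).reshape(-1,3); w=w[~np.isnan(w[:,0])]
r('bar-',w[(w[:,2]>.2)&(w[:,2]<.235)&(w[:,1]<-.08)&(w[:,1]>-.16)&(abs(w[:,0]-.555)<.03)])
E
```

```text
time: 21.92
position: [0.523, -0.172, 0.2467]
tool_rot: [2.222, 2.219, 0.003]
ft_force: [1.5, 0.0, -3.7]
grip_width: 0.182
grip_force: 40.0
time: 22.55
position: [0.5554, -0.0412, 0.2457]
tool_rot: [2.222, 2.22, 0.0]
ft_force: [0.1, -0.4, -2.3]
grip_width: 0.18
grip_force: 40.0
t=[ 2.7  0.  25.7] heading_y=-0.1 turn=-0.01 units (alt 35.99) q7=0.09 t=22.55
bar+ 9790 [array([555.2,  29.8]), array([59.6, 24.1]), np.float64(89.9)] [0.5431 0.     0.2192] [0.5673 0.0595 0.2249]
bar- 517 [array([ 553.8, -111. ]), array([61.5, 24.2]), np.float64(90.0)] [ 0.5417 -0.1418  0.2106] [ 0.5659 -0.0802  0.2264]
```

View pics/s5.png

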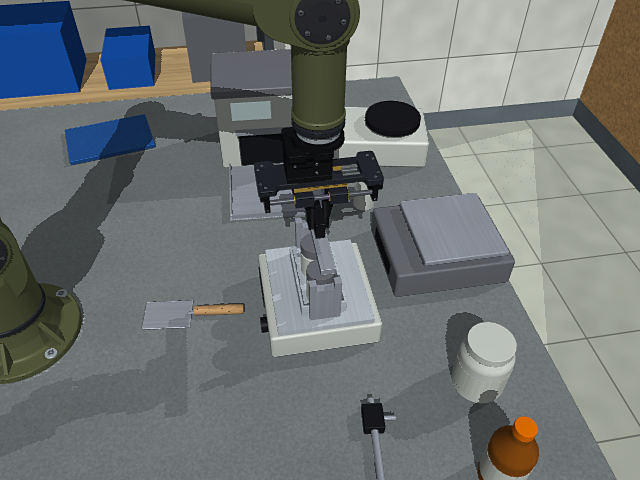

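View pics/w5.png

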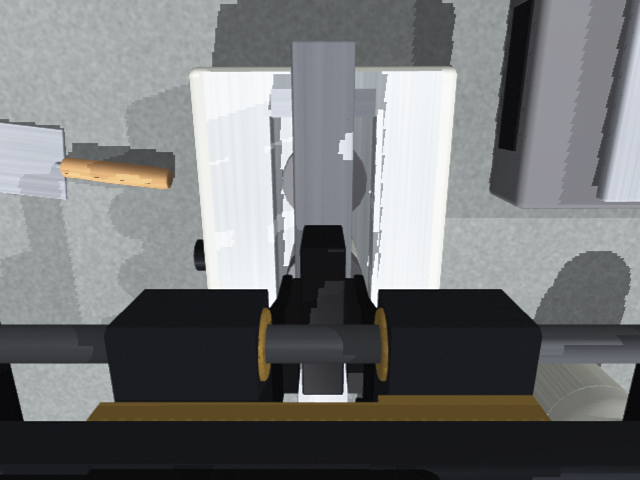

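Side and wrist views: the bar is held level and in line with the forks. In the wrist picture it covers the far fork at (322,95), with jar lids visible below on both sides. Its ends at y = 0.0595 and -0.1418 put its centre at -0.041, so I'll shift +3 mm in y and descend.

```bash
python3 -m crank '[{"tx":3,"ty":0.5,"tz":0,"turn":0},{"tx":3,"ty":0.5,"tz":15,"turn":0},{"tx":3,"ty":0.5,"tz":30,"turn":0},{"tx":3,"ty":0.5,"tz":38,"turn":0},{"tx":3,"ty":0.5,"tz":38,"turn":0}]'; python3 -m crank '[{"tx":0,"ty":0,"tz":5,"turn":0},{"tx":0,"ty":0,"tz":10,"turn":0},{"tx":0,"ty":0,"tz":15,"turn":0},{"tx":0,"ty":0,"tz":18,"turn":0},{"tx":0,"ty":0,"tz":18,"turn":0}]';  python3 - <<'E'
from h import *
delta(.5555,-.0385,.185,0)
E
```

```text
time: 23.28
position: [0.5555, -0.0372, 0.2059]
tool_rot: [-2.221, -2.22, 0.003]
ft_force: [-0.5, -0.3, -3.1]
grip_width: 0.181
grip_force: 40.0
time: 23.9
position: [0.556, -0.0372, 0.1888]
tool_rot: [-2.222, -2.221, 0.0]
ft_force: [-0.5, -0.0, -2.5]
grip_width: 0.181
grip_force: 40.0
t=[-1.3 -0.5  3.8] heading_y=-0.0 turn=-0.01 units (alt 35.99) q7=0.10 t=23.90
```

Bar underside is now about 154 mm, inside the prongs (tops at 164) with no contact. I'll lower it slowly onto the seats.

```bash
python3 -m crank '[{"tx":0,"ty":0,"tz":1,"turn":0},{"tx":0,"ty":0,"tz":2,"turn":0},{"tx":0,"ty":0,"tz":3,"turn":0},{"tx":0,"ty":0,"tz":3,"turn":0}]'; python3 -m crank '[{"tx":0,"ty":0,"tz":0.5,"turn":0},{"tx":0,"ty":0,"tz":0.5,"turn":0}]'
```

```text
time: 24.4
position: [0.5561, -0.0372, 0.186]
tool_rot: [-2.222, -2.221, -0.0]
ft_force: [-0.2, -0.2, -3.0]
grip_width: 0.18
grip_force: 40.0
time: 24.65
position: [0.5561, -0.0372, 0.1856]
tool_rot: [2.222, 2.221, 0.0]
ft_force: [-0.6, -0.1, -3.1]
grip_width: 0.181
grip_force: 40.0
```

```bash
python3 -m crank '[{"tx":0,"ty":0,"tz":0.5,"turn":0},{"tx":0,"ty":0,"tz":0.5,"turn":0}]'
```

```text
time: 24.9
position: [0.5561, -0.0372, 0.1851]
tool_rot: [2.222, 2.221, 0.0]
ft_force: [-1.1, 0.1, -3.0]
grip_width: 0.179
grip_force: 40.0
```

```bash
python3 -m crank '[{"tx":0,"ty":0,"tz":0.5,"turn":0},{"tx":0,"ty":0,"tz":0.5,"turn":0}]';python3 -m crank '[{"tx":0,"ty":0,"tz":0.4,"turn":0},{"tx":0,"ty":0,"tz":0.4,"turn":0}]'
```

```text
time: 25.15
position: [0.5562, -0.0372, 0.185]
tool_rot: [-2.222, -2.221, -0.001]
ft_force: [-0.7, -1.0, 1.2]
grip_width: 0.18
grip_force: 40.0
time: 25.4
position: [0.5562, -0.0372, 0.185]
tool_rot: [-2.222, -2.221, -0.001]
ft_force: [-3.5, 0.7, 5.6]
grip_width: 0.184
grip_force: 40.0
```

Seated. I'll release, rise straight up and back away toward the robot's left to clear the view.

```bash
python3 -m crank '[{"tx":0,"ty":0,"tz":0,"turn":0},{"tx":0,"ty":0,"tz":0,"turn":0},{"tx":0,"ty":0,"tz":0,"turn":0},{"tx":0,"ty":0,"tz":0,"turn":0},{"tx":0,"ty":0,"tz":-8,"turn":0}]' 50
python3 -m crank '[{"tx":0,"ty":0,"tz":-30,"turn":0},{"tx":0,"ty":0,"tz":-80,"turn":0},{"tx":0,"ty":0,"tz":-120,"turn":0},{"tx":50,"ty":0,"tz":-120,"turn":0},{"tx":100,"ty":0,"tz":-120,"turn":0}]'
python3 -m crank '[{"tx":50,"ty":0,"tz":0,"turn":0},{"tx":100,"ty":0,"tz":0,"turn":0},{"tx":130,"ty":0,"tz":0,"turn":0},{"tx":130,"ty":0,"tz":0,"turn":0},{"tx":130,"ty":0,"tz":0,"turn":0}]'
python3 - <<'E'
from h import *
im,d,m=snap('side','s6.png'); w=cloud(d,m).reshape(-1,3); w=w[~np.isnan(w[:,0])]
def r(n,p):
    if len(p)>20: print(n,len(p),[np.round(v,1) for v in cv2.minAreaRect((p[:,:2]*1000).astype(np.float32))],np.median(p,0).round(4))
k=(abs(w[:,0]-.555)<.0115)&(abs(w[:,1]+.038)<.13)
r('bar-',w[k&(w[:,2]>.156)&(w[:,2]<.168)&(w[:,1]<-.09)]); r('bar+',w[k&(w[:,2]>.156)&(w[:,2]<.168)&(w[:,1]>.01)]); r('fin',w[k&(w[:,2]>.187)&(w[:,2]<.2)])
for q in('jar_a','bar','open_jar','rod'): print(q,[(round(a['confidence'],2),np.round(a['xyz'],3).tolist()) for a in ctrl.mark_of('side',q)][:3])
im2,_,_=snap('scene','c6.png')
cv2.imwrite('pics/fin.png',np.hstack([cv2.resize(im[200:380,220:420],(400,360)),cv2.resize(im2[160:320,220:380],(360,360))])[:,:,::-1])
E
```

```text
time: 26.02
position: [0.5557, -0.0371, 0.1918]
tool_rot: [-2.221, -2.22, 0.002]
ft_force: [0.3, 0.2, -0.1]
grip_width: 0.561
grip_force: 0.0
time: 26.65
position: [0.5566, 0.0634, 0.3138]
tool_rot: [2.224, 2.218, 0.004]
ft_force: [0.4, 0.8, 0.1]
grip_width: 0.573
grip_force: 0.0
time: 27.28
position: [0.5566, 0.1914, 0.3126]
tool_rot: [2.223, 2.219, -0.0]
ft_force: [-0.3, -1.2, -0.3]
grip_width: 0.575
grip_force: 0.0
bar- 322 [array([ 555. , -113.4]), array([22.9, 46.4]), np.float64(0.1)] [ 0.555  -0.1155  0.1621]
bar+ 202 [array([554.9,  37.3]), array([54.4, 22.8]), np.float64(89.9)] [0.5532 0.042  0.1624]
fin 264 [array([554.9, -36.9]), array([62.8, 15.9]), np.float64(89.8)] [ 0.5546 -0.0392  0.1924]
jar_a [(0.78, [0.555, -0.001, 0.072]), (0.56, [0.556, -0.074, 0.074])]
bar [(0.8, [0.552, -0.041, 0.151])]
open_jar [(0.95, [0.724, 0.246, -0.001])]
rod [(0.55, [0.599, -0.338, -0.005])]
```

View pics/fin.png

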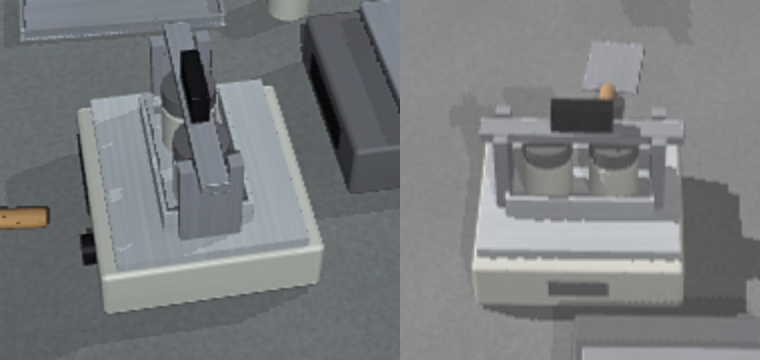

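Both views show the two jars upright in the tray (right crop, lids at (548,155) and (612,155)). The bar lies flat in both forks, with its top at 162 mm at each end, as it should be. The bystanders have not moved.

```bash
python3 -c "
from bench import ctrl
print(ctrl.close_job())"
```

```text
the job is handed in; nothing more can be done
None
```

The job is handed in at about 27 s: both sealed jars stand upright side by side in the shaker tray, the retaining bar lies flat in both forks over the lids, and the open jar and rod were left where they were.

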